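# Fetch the bearing from behind the containers in the bench tray

## Task

The bearing I need stands at the back of the red bench tray, behind the spray can, the bottle and the tub. Move all three containers out of the way onto the grey mat, then set the bearing down flat in the middle of the round steel dish while they wait there, and only then stand each container back in the tray on the very spot it came from. Keep the containers upright all the time.

Things in the scene. Friction and masses are not known exactly. Their poses are not given: they have to be found in the camera images.
- spray_center (a point): Spray can, upright, bare aluminium with a paper band, shiny domed top with a thin white spray button 12 mm across: 50 mm diameter, 110 mm high overall, straight wall from the foot up to 90 mm, 0.3 kg. The point is on its axis half-way up, 55 mm above its foot; z is up along the axis. It starts on one of the three spots in the tray.
- bottle_center (a point): Plastic bottle, upright, with a sloping shoulder, narrow neck and broad black screw cap 36 mm across: 52 mm diameter, 125 mm high overall, straight wall from the foot up to 86 mm, 0.3 kg. The point is on its axis half-way up, 62.5 mm above its foot; z is up along the axis. It starts on one of the three spots in the tray.
- tub_center (a point): Plastic tub, upright, a plain cylinder with a flat full-width lid (no neck or cap): 56 mm diameter, 100 mm high, straight wall over its whole height, 0.35 kg. The point is on its axis half-way up, 50 mm above its foot; z is up along the axis. It starts on one of the three spots in the tray.
- bearing_center (a point): Steel bearing lying flat like a ring: 52 mm outer diameter, 26 mm bore, 34 mm high, 0.25 kg. The point is on its axis half-way up, 17 mm above its underside; z is up. It stands at the back of the tray behind the containers, which are too tall and close for a gripper to come down to it.
- tray: Fixed red tray 200 (x) by 270 mm (y), black floor 6 mm above the bench; rims 12 mm high, 35 at the back (+x). Origin: centre of underside; x to the back. Three grey discs, 64 mm, mark the container spots at (x,y) = (-5,68), (-28,0), (-5,-68) mm; who stands where varies. Bearing starts at (42,0). A fixed nut box (28 mm high) is in the rear left corner, a loose socket (22 x 30 mm) rear right.
- mat: Fixed flat grey mat on the bench, the side area for the containers: 250 mm (its x) by 130 mm (its y), 3 mm thick. Origin at the centre of its underside; z up. It lies on the left or on the right of the tray.
- dish: Fixed round shallow steel parts dish, open at the top: 156 mm across the rim, 14 mm high, flat inner floor 3 mm above the bench and about 140 mm across. Origin at the centre of its underside; z up. It is on the other side of the tray from the mat.

How it is judged:
On the way, in this order (a step that is already met when the one before it is completed fails the run):
1. all three containers stand upright on the mat together (x of spray_center in the frame of mat between -0.125 and 0.125 m and y of spray_center in the frame of mat between -0.065 and 0.065 m and z of spray_center in the frame of mat between 0.052 and 0.066 m and linear speed of each of spray, bottle, tub below 0.03 m/s and angular speed of each of spray, bottle, tub below 0.3 rad/s and angle between each of spray_center, bottle_center, tub_center's own z axis and vertical below 0.12 rad and x of bottle_center in the frame of mat between -0.125 and 0.125 m and y of bottle_center in the frame of mat between -0.065 and 0.065 m and z of bottle_center in the frame of mat between 0.0595 and 0.0735 m and x of tub_center in the frame of mat between -0.125 and 0.125 m and y of tub_center in the frame of mat between -0.065 and 0.065 m and z of tub_center in the frame of mat between 0.047 and 0.061 m), for 0.2 s.
2. the bearing lies in the middle of the dish while the three containers still stand on the mat (all of step 1 and horizontal distance between bearing_center and dish below 0.02 m and z of bearing_center in the frame of dish between 0.013 and 0.026 m and linear speed of bearing below 0.03 m/s and angular speed of bearing below 0.3 rad/s and angle between bearing_center's own z axis and vertical below 0.12 rad), for 0.2 s.
At the end, for the whole second after the job is handed in: The bearing lies flat and still in the dish, its centre within 20 mm of the dish's centre; each container stands upright and still within 15 mm of where it stood at the start (horizontal distance between bearing_center and dish below 0.02 m and z of bearing_center in the frame of dish between 0.013 and 0.026 m and linear speed of each of bearing, spray, bottle, tub below 0.03 m/s and angular speed of each of bearing, spray, bottle, tub below 0.3 rad/s and angle between each of bearing_center, spray_center, bottle_center, tub_center's own z axis and vertical below 0.12 rad and distance of each of spray_center, bottle_center, tub_center from where it was at the start of the episode below 0.015 m); the robot touches nothing.
It fails at once if the spray is tipped by more than 35 degrees (angle between spray_center's own z axis and vertical above 0.61 rad).
It fails at once if the bottle is tipped by more than 35 degrees (angle between bottle_center's own z axis and vertical above 0.61 rad).
It fails at once if the tub is tipped by more than 35 degrees (angle between tub_center's own z axis and vertical above 0.61 rad).
It also fails if it takes over 144 s, if anything falls off the work surface, if the arm or the gripper's body presses on something with over 40 N, if the wrist force passes 120 N, or if a joint passes its speed limit or range.

## Robot

A 7-joint arm with a two-finger parallel gripper is mounted at the origin on the work surface. World frame = base frame: x ahead of the robot, y to its left, z up, the work surface at z = 0. Lengths are in m, angles in rad, forces in N, time in s.
With the tool pointing down it reaches from about 0.4 to 0.9 m from the base axis. Payload 5.5 kg.
Tool frame: the origin (TCP) lies midway between the tips of the shut fingers; the grasp point (between the pads) lies 19 mm behind it (manip.grip_depth is the distance from the TCP to the grasp point, in m); z points along the fingers, y is the line along which they close (so a half turn about z gives the same grasp; the last joint's range is limited). The gripper opens to 92 mm and grips with 3 to 60 N. Pads are 19 mm wide; open, the fingers measure 130 mm over their backs; the gripper's body (75 mm by 190 mm) begins 47 mm behind the grasp point.
Start: joints at [-0.962, 0.501, -0.427, 1.55, 0.221, 1.138, -0.21], TCP at [0.22, 0.612, 0.227] pointing down, gripper open.
Joint ranges: [-2.88, 2.88], [-0.31, 2.03], [-1.54, 1.56], [0.2, 2.42], [-1.41, 4.55], [0.19, 2.02], [-2.57, 2.57]. Speed limits (rad/s): [2.57, 2.57, 3.14, 3.14, 3.14, 3.14, 3.14].

## Interface

Orientations are given as a unit quaternion [x, y, z, w].
In Python, from bench import manip, effector, viewer gives the robot as it stands. Calls block until the motion is done:
- manip.move_pose(position, orientation): joint-space move of the TCP to a pose.
- manip.servo_line(position, ori=None, vel=0.15): straight line of the TCP; ori=None keeps the orientation; vel is the mean speed in m/s.
- manip.movej(angles): joint-space move.
- effector.open_jaws() and effector.close(f_grip=None): open the fingers fully, or close them until they stop; f_grip is the grip in N (None keeps the last).
- manip.sleep(seconds).
- manip.solve_ik(position, orientation): joint angles nearest the present ones, or None.
- viewer.get_image(name): name is "side" or "top" or "wrist"; returns the picture (420x560x3 uint8, red, green, blue); there is no depth.
- viewer.get_calibration(name): a dict with "vfov" (degrees; the focal length in pixels is half the picture's height over the tangent of half this angle, whatever the lens; pixels are square), "cx", "cy" (the principal point, pixels), "dist_coeffs" ([k1, k2, p1, p2, k3] as OpenCV has them; the pictures are not rectified), "eye" and "attitude" of the camera in the world. Camera axes: x right, y down, z forward; pixel columns grow to the right and rows downward; lengths in m; the calibration is good to about 2 mm. A picture is of the moment at which its call begins: read the wrist's pose just before it. get_calibration takes no time and is no camera call; for the wrist camera it gives the pose at the moment of the call.
A pose or a line that the arm cannot do raises manip.PlanningError and nothing moves.
- manip.hand_in(): hands the job in; it is judged then, once.
Readings, each from a call of its own:
- manip.current_clock(): time.
- manip.current_q(): joint angles.
- manip.current_joint_velocities(): joint speeds.
- manip.current_tau(): joint torques, N m.
- manip.current_tool_pos(): TCP position.
- manip.current_tcp_rot(): TCP orientation.
- manip.current_force(): force on the tool from outside, world axes, zero at the start.
- manip.current_wrist_torque(): the same for the moment, N m.
- manip.current_finger_gap(): finger opening in m.
- manip.current_gripper_force(): force on a finger pad.
Only numpy, scipy, OpenCV 4.12 (cv2) and the standard library are available. Lean on these libraries where they do the work, as an engineer would, in place of code of your own. Each camera call takes 0.05 s, during which the arm holds its last target. There are 200 camera calls.

## Working session

There is one attempt and no reset: what is moved stays moved. The work goes in short steps, each a Python script; the robot and the scene stay as the last script left them, time stands still between calls to the robot, and variables do not carry over. Pictures are saved under pics/ and viewed, at most 14 in all, crops included, and the job is handed in when it is done.

```bash
mkdir -p pics; ls; python3 - <<'E'
from bench import manip, effector, viewer
import cv2
for n in ("top","side"):
    im=viewer.get_image(n); cv2.imwrite(f"pics/{n}0.png",im[:,:,::-1]); print(n,viewer.get_calibration(n))
print(viewer.get_calibration("wrist"))
print(manip.current_clock(),manip.current_tcp_rot(),manip.current_tool_pos(),manip.grip_depth)
E
```

```text
pics
top {'vfov': 49.70723832421507, 'cx': 284.945131041802, 'cy': 212.11291758064758, 'dist_coeffs': array([-0.06189143,  0.        ,  0.        ,  0.        ,  0.        ]), 'eye': array([ 0.40650047, -0.01326042,  1.01671059]), 'attitude': array([ 0.70688408, -0.70142596,  0.0581667 , -0.07023646])}
side {'vfov': 56.3076082402851, 'cx': 273.9918096091569, 'cy': 210.73170347156034, 'dist_coeffs': array([-0.11294077,  0.        ,  0.        ,  0.        ,  0.        ]), 'eye': array([ 0.34984175, -0.57389803,  0.53098855]), 'attitude': array([ 0.88314725, -0.15962074,  0.07978879, -0.43382704])}
{'vfov': 68.77470818197239, 'cx': 279.4589014376518, 'cy': 210.7121653758809, 'dist_coeffs': array([-0.01903506,  0.        ,  0.        ,  0.        ,  0.        ]), 'eye': array([0.15794506, 0.63400211, 0.38378634]), 'attitude': array([0.81186675, 0.57000303, 0.07183082, 0.10396764])}
0.1 [ 1.72005647e-01  9.85095570e-01 -8.63432305e-04 -1.70923734e-04] [0.22014409 0.61091064 0.22578358] 0.0188
```

View pics/top0.png

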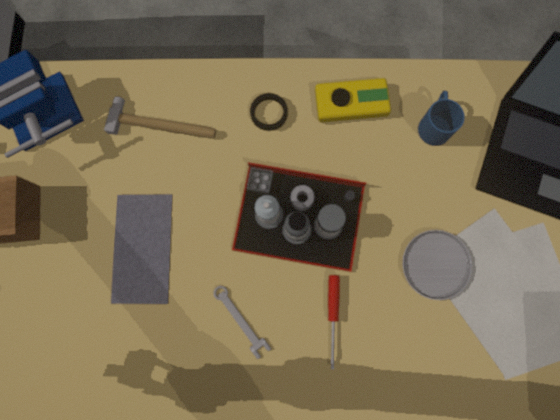

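View pics/side0.png

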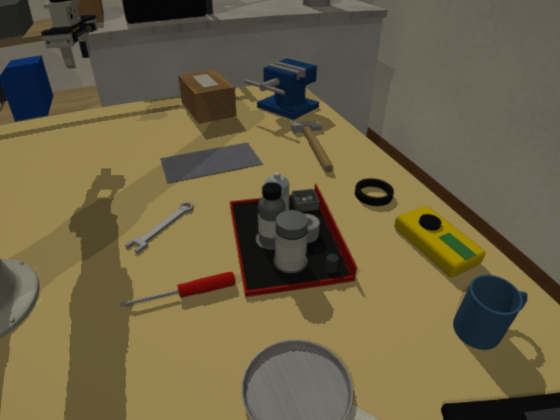

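Top view: up is +x. The tray is at about (300,217), with the spray can left at (267,208), the bottle front-middle at (297,228), the tub right at (331,221) and the bearing at (303,196). The mat is left at (142,249) and the dish right at (437,264). The side view agrees with this layout. Next I'll zoom in and compute positions.

```bash
cat > h.py <<'E'
from bench import manip, effector, viewer
import cv2, numpy as np
from scipy.spatial.transform import Rotation as R
def K(c):
    f=210/np.tan(np.radians(c["vfov"]/2)); return np.array([[f,0,c["cx"]],[0,f,c["cy"]],[0,0,1.]])
def ray(c,px,z):
    "world points on plane z for pixels px"
    px=np.asarray(px,float).reshape(-1,1,2)
    u=cv2.undistortPoints(px,K(c),c["dist_coeffs"]).reshape(-1,2)
    d=R.from_quat(c["attitude"]).apply(np.c_[u,np.ones(len(u))])
    return c["eye"]+d*((z-c["eye"][2])/d[:,2])[:,None]
def proj(c,P):
    r=R.from_quat(c["attitude"]).inv(); P=np.asarray(P,float).reshape(-1,3)
    return cv2.projectPoints(P,r.as_rotvec(),-r.apply(c["eye"]),K(c),c["dist_coeffs"])[0].reshape(-1,2)
E
python3 - <<'E'
from h import *
im=cv2.imread("pics/top0.png"); c=viewer.get_calibration("top")
cv2.imwrite("pics/topz.png",cv2.resize(im[150:290,225:375],None,fx=4,fy=4,interpolation=cv2.INTER_CUBIC))
hsv=cv2.cvtColor(im,cv2.COLOR_BGR2HSV).astype(int); h,s,v=hsv[...,0],hsv[...,1],hsv[...,2]
red=((h<6)|(h>174))&(s>150)&(v>60); red[:,:225]=0; red[:150]=0;red[:,375:]=0;red[275:]=0
def quad(m):
    p=np.argwhere(m)[:,::-1].astype(np.float32); hl=cv2.convexHull(p)
    return cv2.minAreaRect(hl), cv2.approxPolyDP(hl,4,True).reshape(-1,2)
r,q=quad(red); print(r,q)
for z in (.012,.035): print(z,ray(c,q,z).round(4))
mat=(s<70)&(v>40); mat[:,:100]=0; mat[:,185:]=0; mat[:185]=0; mat[315:]=0
mat=cv2.morphologyEx(mat.astype(np.uint8),cv2.MORPH_OPEN,np.ones((5,5)))
r,q=quad(mat); w=ray(c,q,.003); print(q,w.round(4)); bx=cv2.minAreaRect(w[:,:2].astype(np.float32)); print("mat",bx)
x=np.array([437,264]); print("dish rough",ray(c,x,.008))
g=cv2.medianBlur(im[...,2],3)
print("hough",cv2.HoughCircles(g[220:310,390:485],cv2.HOUGH_GRADIENT,1,50,param1=80,param2=15,minRadius=27,maxRadius=38))
E
```

```text
((299.1923522949219, 216.21400451660156), (119.57633972167969, 88.73583221435547), 10.175511360168457) [[364. 183.]
 [350. 270.]
 [233. 248.]
 [250. 163.]]
0.012 [[ 0.6598 -0.1747  0.012 ]
 [ 0.4625 -0.1396  0.012 ]
 [ 0.5092  0.1198  0.012 ]
 [ 0.7058  0.0864  0.012 ]]
0.035 [[ 0.654  -0.171   0.035 ]
 [ 0.4612 -0.1367  0.035 ]
 [ 0.5068  0.1168  0.035 ]
 [ 0.6989  0.0842  0.035 ]]
[[171. 194.]
 [167. 303.]
 [111. 303.]
 [117. 195.]] [[0.6337 0.2686 0.003 ]
 [0.3864 0.2646 0.003 ]
 [0.3841 0.3914 0.003 ]
 [0.6309 0.3958 0.003 ]]
mat ((0.5089432001113892, 0.33002033829689026), (0.2473888099193573, 0.12723368406295776), 1.0076607465744019)
dish rough [[ 0.47686254 -0.33394148  0.008     ]]
hough [[[49.5 45.5 35.2]]]
```

View pics/topz.png

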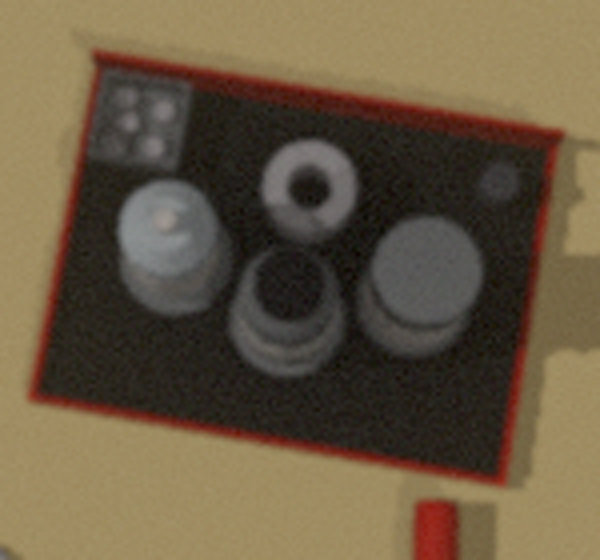

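```bash
cat >> h.py <<'E'
def quat(deg):
    "tool z down, tool y at angle deg in world xy"
    a=np.radians(deg); y=np.array([np.cos(a),np.sin(a),0]); z=np.array([0,0,-1.])
    return R.from_matrix(np.c_[np.cross(y,z),y,z]).as_quat()
E
python3 - <<'E'
from h import *
c=viewer.get_calibration("top")
o=np.array([.5812,-.0267]); yw=np.radians(-9.8); M=np.array([[np.cos(yw),-np.sin(yw)],[np.sin(yw),np.cos(yw)]])
for n,px,z,l in (("spray",(166,220),.116,(-.005,.068)),("bottle",(289,283),.131,(-.028,0)),("tub",(428,270),.106,(-.005,-.068)),("bearing",(310,186),.04,(.042,0))):
    p=(np.array(px)+.5)/4-.5+[225,150]; print(n,ray(c,p,z).round(4)[0],(o+M@l).round(4))
    l=np.array(l)
for yaw in (-10,170,80,-100,90,-90):
    print(yaw,[None if (q:=manip.solve_ik([x,y,z],quat(yaw))) is None else q.round(2)[[0,2,4,6]].tolist() for x,y,z in ((.58,-.03,.3),(.5,.33,.2),(.477,-.334,.05))])
best=None
for yaw in (170,-10):
    try: manip.move_pose([.53,-.01,.33],quat(yaw)); print("at",yaw); break
    except manip.PlanningError as e: print(e)
cw=viewer.get_calibration("wrist"); im=viewer.get_image("wrist"); cv2.imwrite("pics/w1.png",im[:,:,::-1]); np.save("w1.npy",cw,allow_pickle=True)
print(cw["eye"],manip.current_clock(),manip.current_q().round(2))
E
```

```text
spray [0.5873 0.0413 0.116 ] [0.5878 0.0412]
bottle [ 0.5528 -0.0211  0.131 ] [ 0.5536 -0.0219]
tub [ 0.5641 -0.092   0.106 ] [ 0.5647 -0.0929]
bearing [ 0.6221 -0.0332  0.04  ] [ 0.6226 -0.0338]
-10 [[-0.13, 0.16, -0.05, -0.13], [-0.56, -0.09, 0.04, -0.84], [0.04, 0.7, -0.61, 0.9]]
170 [[0.9, -1.3, 0.59, 2.49], [-0.12, -0.68, 0.35, 2.06], [-0.21, 1.13, -1.01, -1.95]]
80 [[0.03, -0.02, 0.01, 1.4], [-0.33, -0.39, 0.19, 0.61], [0.29, 0.36, -0.31, 2.22]]
-100 [[-0.23, 0.29, -0.09, -1.66], [-0.81, 0.24, -0.11, -2.28], [-0.11, 0.95, -0.84, -0.49]]
90 [[0.04, -0.04, 0.01, 1.57], [-0.31, -0.41, 0.2, 0.78], [0.3, 0.35, -0.3, 2.38]]
-90 [[-0.21, 0.26, -0.08, -1.5], [-0.79, 0.21, -0.1, -2.12], [-0.11, 0.94, -0.83, -0.33]]
at 170
[ 0.51897959 -0.07492265  0.48798358] 2.6417 [ 1.02  0.54 -1.45  1.7   0.54  1.4   2.45]
```

View pics/w1.png

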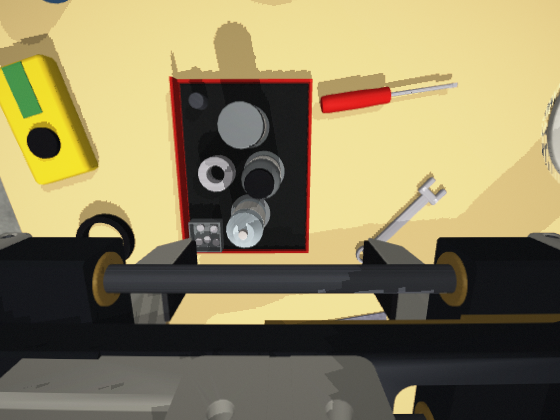

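The wrist picture shows the tub lid at (243,125), the bottle cap at (260,181), the spray button at (243,235) and the bearing at (216,173), with the way down clear. I'll check these against the estimates, then move the containers, bottle first.

```bash
cat >> h.py <<'E'
o=np.array([.5812,-.0267]); GD=manip.grip_depth; UP=.27
# name: tray xy, mat xy, grasp height above foot, diameter
OBJ=dict(bottle=((.5532,-.0215),(.509,.330),.082,.052),
         spray=((.5875,.0412),(.589,.331),.072,.050),
         tub=((.5644,-.0924),(.429,.329),.075,.056))
TY,MY=-10,90; TZ,MZ=.006,.003
def pick(xy,z,yaw,f=30):
    "z: TCP height of the grasp"
    effector.open_jaws(); manip.move_pose([*xy,UP],quat(yaw))
    manip.servo_line([*xy,z],vel=.15); effector.close(f_grip=f)
    print("gap",round(manip.current_finger_gap(),4),"F",round(manip.current_gripper_force(),1))
    manip.servo_line([*xy,UP],vel=.15)
def place(xy,z,yaw,drop=.0015):
    manip.move_pose([*xy,UP],quat(yaw)); print("held gap",round(manip.current_finger_gap(),4))
    manip.servo_line([*xy,z+.03],vel=.15); manip.servo_line([*xy,z+drop],vel=.05)
    print("tcp",manip.current_tool_pos().round(4),"F",manip.current_force().round(1))
    effector.open_jaws(); manip.servo_line([*xy,UP],vel=.15)
def snap(cam,name):
    cw=viewer.get_calibration(cam); im=viewer.get_image(cam); cv2.imwrite(f"pics/{name}.png",im[:,:,::-1]); return cw
E
python3 - <<'E'
from h import *
cw=np.load("w1.npy",allow_pickle=True).item()
for n,p,z in (("tub",(243,125),.106),("bottle",(260,181),.131),("spray",(243,235),.116),("bear",(216,173),.04)): print(n,ray(cw,p,z)[0].round(4))
t,m,g,d=OBJ["bottle"]
pick(t,TZ+g-GD,TY); place(m,MZ+g-GD,MY)
snap("top","top2"); print(manip.current_clock())
E
```

```text
tub [ 0.5611 -0.0903  0.106 ]
bottle [ 0.5515 -0.0238  0.131 ]
spray [0.5874 0.0429 0.116 ]
bear [ 0.621  -0.0335  0.04  ]
gap 0.051 F 30.0
held gap 0.0508
tcp [0.5091 0.3299 0.0675] F [-0.3 -0.5 -3.5]
14.3333
```

View pics/top2.png

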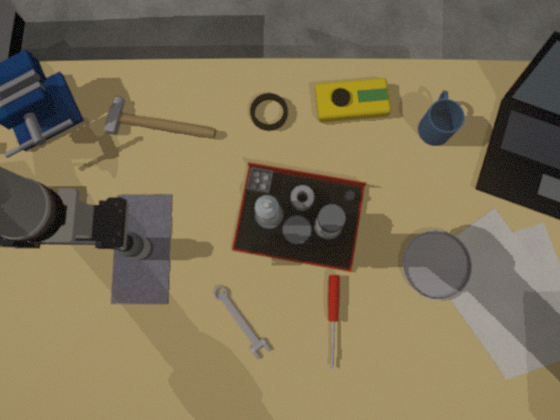

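The bottle stands upright on the mat at (137,246), and its empty spot disc shows at (297,230). Next: spray can and tub.

```bash
python3 - <<'E'
from h import *
for n in ("spray","tub"):
    t,m,g,d=OBJ[n]; pick(t,TZ+g-GD,TY); place(m,MZ+g-GD,MY); print(n,manip.current_clock())
manip.move_pose([.56,-.0337,UP],quat(80))
snap("top","top3"); cw=snap("wrist","w3"); np.save("w3.npy",cw,allow_pickle=True)
E
```

```text
gap 0.049 F 30.0
held gap 0.0489
tcp [0.589  0.3309 0.0575] F [-0.6  0.3 -3. ]
spray 25.1833
gap 0.0556 F 30.0
held gap 0.0557
tcp [0.4292 0.3288 0.0606] F [-0.3 -0.3 -3.6]
tub 36.7167
```

View pics/top3.png

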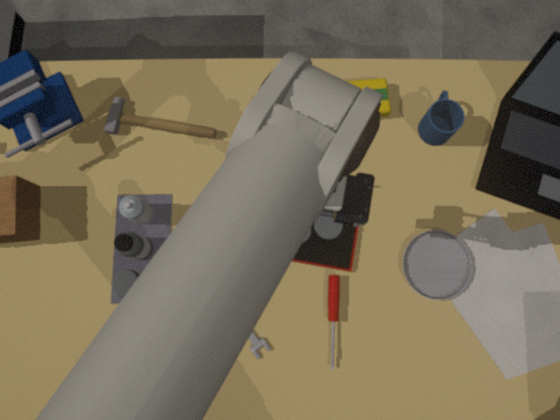

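View pics/w3.png

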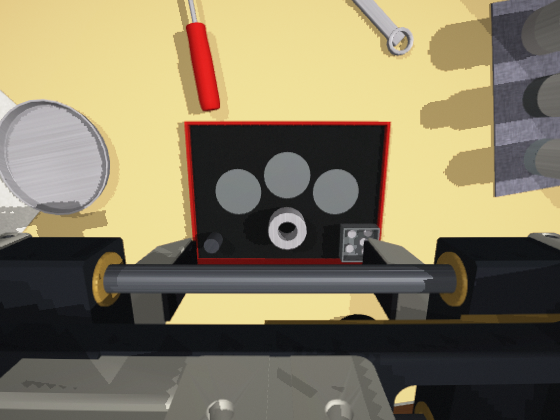

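All three containers stand on the mat. The bearing is free at (287,230), with the three empty discs at (239,191), (287,175) and (336,191). Now the bearing, with a wrist look at the dish on the way.

```bash
python3 - <<'E'
from h import *
cw=np.load("w3.npy",allow_pickle=True).item()
for n,p,z in (("tub",(239,191),.006),("bottle",(287.5,175),.006),("spray",(336,191),.006),("bear",(287,229.5),.04)): print(n,ray(cw,p,z)[0].round(4))
b=(.6222,-.0336); pick(b,TZ+.025-GD,80)
manip.move_pose([.56,-.33,.3],quat(80)); cw=snap("wrist","w4"); np.save("w4.npy",cw,allow_pickle=True)
print(manip.current_finger_gap(),manip.current_clock(), proj(cw,[[.477,-.334,.014]]))
E
```

```text
tub [ 0.5646 -0.0896  0.006 ]
bottle [ 0.5541 -0.0191  0.006 ]
spray [0.5879 0.0439 0.006 ]
bear [ 0.6207 -0.0319  0.04  ]
gap 0.052 F 30.0
0.05198577811706317 44.4917 [[264.26197224 119.75045707]]
```

View pics/w4.png

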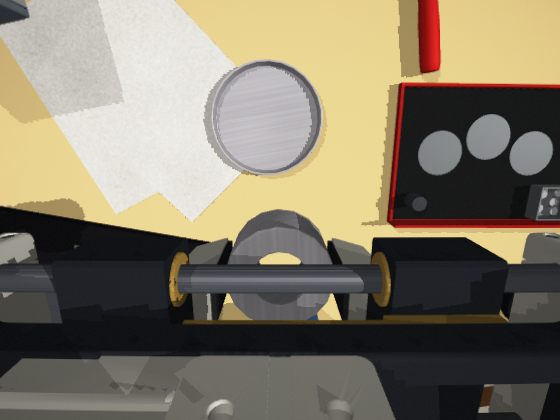

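The bearing is gripped level. The dish rim spans about (207–322, 59–175), so its centre is (265,117), about 2 mm from the top-view estimate. I'll place it at (0.4755, -0.334).

```bash
python3 - <<'E'
from h import *
cw=np.load("w4.npy",allow_pickle=True).item(); print(ray(cw,(265,117.3),.014)[0].round(4))
d=(.4755,-.334); z=.003+.025-GD
place(d,z,80)
manip.move_pose([.56,-.33,.3],quat(80)); cw=snap("wrist","w5"); snap("side","s5"); print(manip.current_clock())
a=cv2.imread("pics/w5.png")[40:240,180:420]; b=cv2.imread("pics/s5.png")
b=b[100:400,100:400]; cv2.imwrite("pics/c5.png",np.hstack([cv2.resize(a,(400,333)),cv2.resize(b,(333,333))]))
E
```

```text
[ 0.474  -0.3324  0.014 ]
held gap 0.0519
tcp [ 0.4754 -0.3343  0.0107] F [-0.2  0.8 -2.8]
50.5917
```

View pics/c5.png

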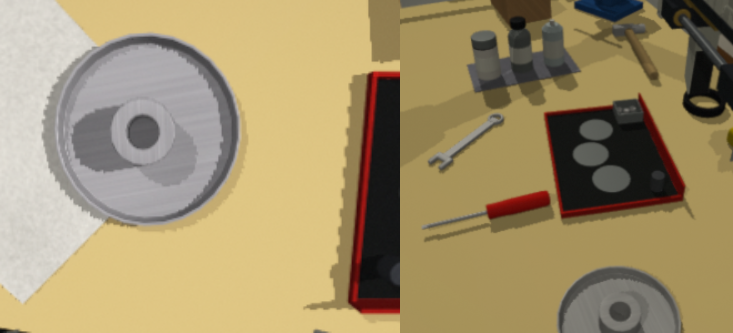

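The bearing lies flat in the middle of the dish (crop 143,130, within a rim of 57–240), and all three containers stand upright on the mat. Now I'll put them back in reverse order.

```bash
python3 - <<'E'
from h import *
for n in ("tub","spray","bottle"):
    t,m,g,d=OBJ[n]; pick(m,MZ+g-GD,MY); place(t,TZ+g-GD,TY); print(n,manip.current_clock())
manip.move_pose([.4,.3,.3],quat(90))
snap("top","top6"); print(manip.current_clock())
a=cv2.imread("pics/top0.png")[150:290,225:375]; b=cv2.imread("pics/top6.png"); 
cv2.imwrite("pics/c6.png",np.vstack([np.hstack([cv2.resize(a,(400,373)),cv2.resize(b[150:290,225:375],(400,373))]),cv2.resize(b[220:310,380:560],(800,220))[:,:]]))
E
```

```text
gap 0.0557 F 30.0
held gap 0.0557
tcp [ 0.5644 -0.0926  0.0636] F [ 0.3 -0.4 -4.4]
tub 62.9583
gap 0.0493 F 30.0
held gap 0.0495
tcp [0.5876 0.041  0.0606] F [-0.3 -0.4 -2.6]
spray 74.2167
gap 0.0512 F 30.0
held gap 0.051
tcp [ 0.5532 -0.0217  0.0706] F [ 0.3  0.4 -2.9]
bottle 84.9667
86.3583
```

View pics/c6.png

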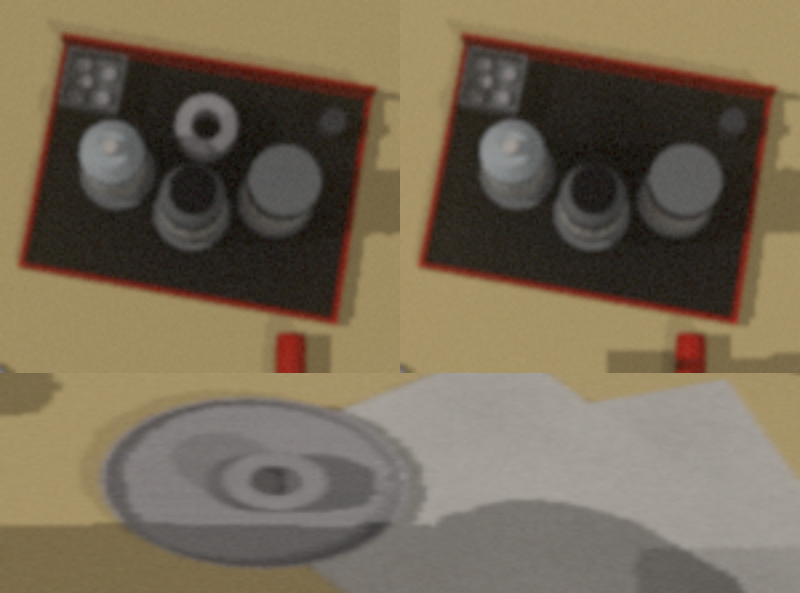

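Before and after, the containers match to within about a pixel: caps at (112,147)/(512,147), (197,188)/(595,188) and (283,180)/(684,180). The bearing is still central in the dish.

```bash
python3 -c "
from bench import manip
print(manip.hand_in())"
```

```text
the job is handed in; nothing more can be done
None
```

I handed the job in at about 86 s of the 144 s allowed: the last pictures show the bearing flat in the middle of the dish and all three containers upright on their original spots; the hand-in call returned no verdict.

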